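# Rake a stranded tape roll out of the flow rack and pack it

## Robot

A 6-joint arm with a two-finger parallel gripper is mounted at the origin on the work surface. World frame = base frame: x ahead of the robot, y to its left, z up, the work surface at z = 0. Lengths are in mm, angles in rad, forces in N, time in s.
With the tool pointing down it reaches from about 350 to 875 mm from the base axis. Payload 4.2 kg.
Tool frame: the origin (TCP) lies between the finger pads; the fingertips stand 25 mm ahead of it and the grasp point (between the pads) lies 6 mm ahead of it; z points along the fingers, y is the line along which they close (so a half turn about z gives the same grasp; the last joint's range is limited). The gripper opens to 85 mm and grips with 20 to 120 N. Pads are 22 mm wide; open, the fingers measure 114 mm over their backs; the gripper's body (76 mm by 85 mm) begins 54 mm behind the grasp point. The pads swing forward as they close: fully open they stand 13 mm farther back than shut.
Start: joints at [0.259, 0.385, 0.008, 0, -1.194, -0.259], TCP at [624.979, 0.025, 256.312] pointing down, gripper open.
Joint ranges: [-3.14, 3.14], [-1.21, 2.06], [-1.07, 1.41], [-3.16, 2.05], [-2.99, -0.16], [-3.1, 3.1]. Speed limits (rad/s): [2.79, 2.79, 3.14, 3.14, 3.14, 3.14].

## Interface

Orientations are given as a unit quaternion [x, y, z, w].
In Python, from bench import arm gives the robot as it stands.
- The arm moves only by the shell command python3 -m pendant 'ROWS'. ROWS is JSON, a list of rows, each a list of 7 numbers: the shift along the tool's x, y, z in m, then the turn, a rotation vector about the tool's x, y, z in degrees, then the finger opening in m, from 0 to 0.0854. In form: [[x, y, z, wx, wy, wz, fingers], ...]. A call has 1 to 12 rows; each row shifts and turns the commanded pose from where the row before left it, along the tool's axes as they then stand; what a row does not reach is not made up. A row lasts 1/10 s, in which the tool goes at most 50 mm and 8.59 degrees, less where a joint would pass 70% of its speed; a pose out of reach is approached as far as the arm can. A call is refused whole if a number of a shift passes 0.05 or a number of a turn 8.59, either way. A call with a gripper value outside its range is refused whole. The fingers move at their own pace and stop on an object; the grip force is fixed at half the most. Time passes only in rows, so rows that do not move let the fingers close. It gives the time, the measured TCP pose, the force, the opening and the grip force at its end, in the units of the state.
- arm.read_state(): the state, without advancing time (a new reading comes with each control period).
- arm.get_image(name): name is "scene" or "side" or "wrist"; returns a dict with "image" (480x640x3 uint8, red, green, blue), "fx", "fy", "cx", "cy" (pixels), "k1" (the pictures are not rectified: a ray, as slopes to the right and down, at radius r is drawn at 1 + k1 r^2 times it, then the intrinsics apply), "xyz" and "rotation" of the camera in the world. Camera axes: x right, y down, z forward; pixel columns grow to the right and rows downward; lengths in mm; the calibration is good to about 2 mm. A picture is of the moment at which its call begins. There is no depth.
- arm.job_done(): hands the job in; it is judged then, once.
The state is a dict: "clock": time; "joints": joint angles; "joint_vel": joint speeds; "joint_efforts": joint torques, N m; "position": TCP position; "ee_rot": TCP orientation; "contact_force": force on the tool from outside, world axes, zero at the start; "wrist_torque": the same for the moment, N m; "gripper_width": finger opening in mm; "grasp_force": force on a finger pad.
Only numpy, scipy, OpenCV 4.12 (cv2) and the standard library are available. Lean on these libraries where they do the work, as an engineer would, in place of code of your own. Each camera call takes 0.05 s, during which the arm holds its last target. There are 200 camera calls.

## Task

A roll of tape has stuck on the sloping rack under the wire deck, where the hand cannot go. Pick the hook tool off its stand and with it draw the roll down the slope until it lies flat just inside the front lip, completely clear of the wire deck; do not touch the roll with the gripper before it is out. Then lay the hook back on its stand as it lay, pick up the roll, and set it down flat (do not drop it) in the empty compartment of the order tray, leaving the two cartons on the rack and the two packed rolls where they are.

Things in the scene. Friction and masses are not known exactly. Their poses are not given: they have to be found in the camera images.
- rack: Fixed rack bay; rubber floor 300 x 310 mm, sloping 25 deg, low edge with an 18 mm high lip towards the robot. Origin: middle of the floor's low edge, at the lip's inner face. x = up the slope, y = left, z = square off the floor (leans to the robot). Side rails at y = +-155 mm, 28 mm high. The roll does not slide down by itself (friction 0.7 to 1.1).
- deck_front (a point): Middle of the front wire of the steel wire deck: at (120, 0, 98) mm in the rack's frame. The deck lies parallel to the floor, wire centres at z = 98 mm, wires 4 to 6 mm thick, from x = 120 to 290 mm over the full width, openings about 42 x 50 mm, on 10 mm posts at its corners. In front of it the rack is open above.
- roll: The stranded roll of tan tape, a plain ring lying flat on the rack floor: outside diameter 56 mm, bore 25 mm (clear through), 32 mm high, 50 to 120 g. Origin: centre of its underside; z = its axis.
- hook: Hook tool, 110 g: black flat-sided handle 100 mm long (x -50 to 50), 16 mm wide (y), 22 mm high (z), then an 8 mm steel rod along +x to x = 140 mm, its end bent down into an 8 mm prong reaching 36 mm below the rod axis. Origin: centre of the handle, on the rod axis; z is up as it lies on the stand. Centre of mass about x = 25 mm.
- hook_tip (a point): Lowest point of the hook's down-bent prong, at (140, 0, -36) mm in the hook's frame.
- stand: Fixed steel stand for the hook. Origin: on the table under the centre of the resting handle; x = the way the resting hook points. Two forks 10 mm thick: at x = -38 mm (saddle 64 mm high, for the handle) and x = 85 mm (71 mm, for the rod); slots 28 mm wide between tines 14 mm high, 40 mm over all. The hook rests with its origin 75 mm above the stand's.
- tray: Fixed grey order tray, 258 mm (x) by 136 mm (y), floor 4 mm thick. Three compartments in a row along x, centred at x = -84, 0, +84 mm, each 80 x 128 mm inside with 4 mm walls whose tops are 24 mm above the table. Origin: on the table under its centre.
- slip: Thin white paper order slip (50 x 90 mm, fixed, look only) lying at the centre of the empty compartment's floor, same axes as the tray; its origin is on that floor, 4 mm above the table.
- packed_a: A tape roll of the same kind, already packed, lying flat in a compartment. Origin: centre of its underside.
- packed_b: Another packed tape roll, the same, in another compartment.
- carton_left: Small carton 60 (up the slope) x 40 x 55 mm high standing on the rack floor on the left of the stranded roll. Origin: centre of its underside; axes about as the rack's.
- carton_right: Small carton 50 (up the slope) x 36 x 68 mm high standing on the rack floor on the right of the stranded roll. Origin: centre of its underside; axes about as the rack's.
Things that resemble listed ones, but are neither listed nor needed, are in the scene too. Of the things like the stand, leave any that is yellow; of the rest the larger one is meant.

How it is judged:
By the outcome, as a careful person would: the job done as asked, in the order asked, and still so for the second after the job is handed in, with the robot touching nothing.
It also fails if it takes over 72 s, if anything falls off the work surface, if the arm or the gripper's body presses on something with over 40 N, if the wrist force passes 120 N, or if a joint passes its speed limit or range.

## Working session

There is one attempt and no reset: what is moved stays moved. The work goes in short steps, Python scripts to look and compute and a shell command to move; the robot and the scene stay as the last step left them, time stands still between calls to the robot, and variables do not carry over. Pictures are saved under pics/ and viewed, at most 10 in all, crops included, and the job is handed in when it is done.

```bash
ls; mkdir -p pics; python3 - <<'E'
from bench import arm
import cv2,pickle
for n in("scene","side"):
    d=arm.get_image(n); pickle.dump(d,open(f"pics/{n}0.pkl","wb"))
    cv2.imwrite(f"pics/{n}0.png",d["image"][:,:,::-1]); print(n,{k:d[k] for k in d if k!="image"})
print(arm.read_state())
E
```

```text
pics
scene {'fx': 591.9910704483021, 'fy': 591.9910704483021, 'cx': 325.1264130529701, 'cy': 240.07842330362675, 'k1': -0.0900933924794654, 'xyz': array([1397.0801505 ,  364.42328109, 1226.22924793]), 'rotation': array([ 0.53515073,  0.77085095, -0.28694872, -0.19251738])}
side {'fx': 462.2620713091576, 'fy': 462.2620713091576, 'cx': 321.612853600194, 'cy': 238.56087917226984, 'k1': -0.11444469735732765, 'xyz': array([ 193.61011335, -733.64103058, 1036.75527163]), 'rotation': array([ 0.90911274, -0.19579678,  0.0879327 , -0.35699509])}
{'clock': 0.1, 'joints': array([ 2.58602354e-01,  3.85492498e-01,  6.76784459e-03, -4.23232781e-04,
       -1.19403295e+00, -2.58611478e-01]), 'joint_vel': array([-9.29036682e-04, -2.80760720e-03,  3.79540378e-03,  1.33992436e-03,
       -9.60613270e-05,  1.40628624e-03]), 'joint_efforts': array([-2.41840362e-04, -3.93318665e+01,  1.88929778e+01,  4.19793829e+00,
       -2.58899068e-03, -3.31562532e-06]), 'position': array([6.24523379e+02, 1.70339749e-02, 2.55327032e+02]), 'ee_rot': array([-7.07048010e-01,  7.07164840e-01,  6.63058743e-04, -7.48797645e-04]), 'contact_force': array([-0.40211731,  0.04435028,  0.04210683]), 'wrist_torque': array([1.55588052e-03, 2.65709822e-02, 8.81694285e-05]), 'grasp_force': 0.0, 'gripper_width': 85.6651529453103}
```

View pics/scene0.png

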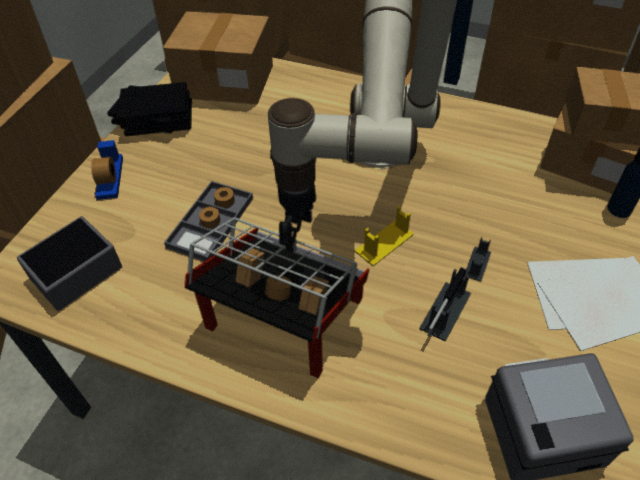

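View pics/side0.png

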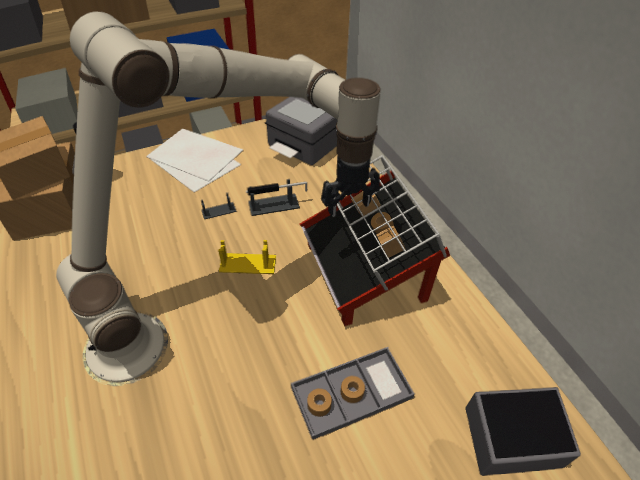

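```bash
cat > h.py <<'E'
import numpy as np,cv2,pickle
from scipy.spatial.transform import Rotation as R
from scipy.optimize import least_squares
def proj(d,P):
    p=R.from_quat(d["rotation"]).inv().apply(np.atleast_2d(P)-d["xyz"])
    s=p[:,:2]/p[:,2:]; s=s*(1+d["k1"]*(s**2).sum(1,keepdims=True))
    return s*d["fx"]+[d["cx"],d["cy"]]
def ray(d,uv):
    q=(np.array(uv,float)-[d["cx"],d["cy"]])/d["fx"]; s=q.copy()
    for _ in range(20): s=q/(1+d["k1"]*(s@s))
    return R.from_quat(d["rotation"]).apply([*s,1])
def atz(d,uv,z):
    r=ray(d,uv); return d["xyz"]+r*(z-d["xyz"][2])/r[2]
def tri(obs):
    A=[];b=[]
    for d,uv in obs:
        r=ray(d,uv); r/=np.linalg.norm(r); M=np.eye(3)-np.outer(r,r); A.append(M); b.append(M@d["xyz"])
    A=np.vstack(A);b=np.hstack(b); x=np.linalg.lstsq(A,b,rcond=None)[0]
    return x,np.abs(A@x-b).max()
def load(n): return pickle.load(open(f"pics/{n}.pkl","rb"))
def crop(d,x0,y0,x1,y1,s,name):
    im=cv2.resize(d["image"][y0:y1,x0:x1,::-1],None,fx=s,fy=s,interpolation=cv2.INTER_CUBIC)
    im=cv2.convertScaleAbs(im,alpha=1.4,beta=15); cv2.imwrite("pics/"+name,im); print(im.shape)
E
python3 -c "
from h import *
crop(load('scene0'),165,180,495,380,2.4,'c1.png')
crop(load('side0'),190,160,450,360,3,'c2.png')"
```

```text
(480, 792, 3)
(600, 780, 3)
```

View pics/c1.png

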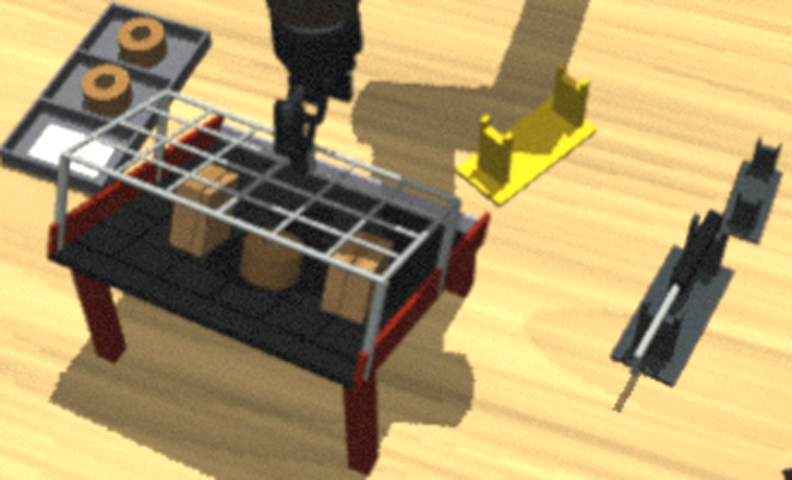

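View pics/c2.png

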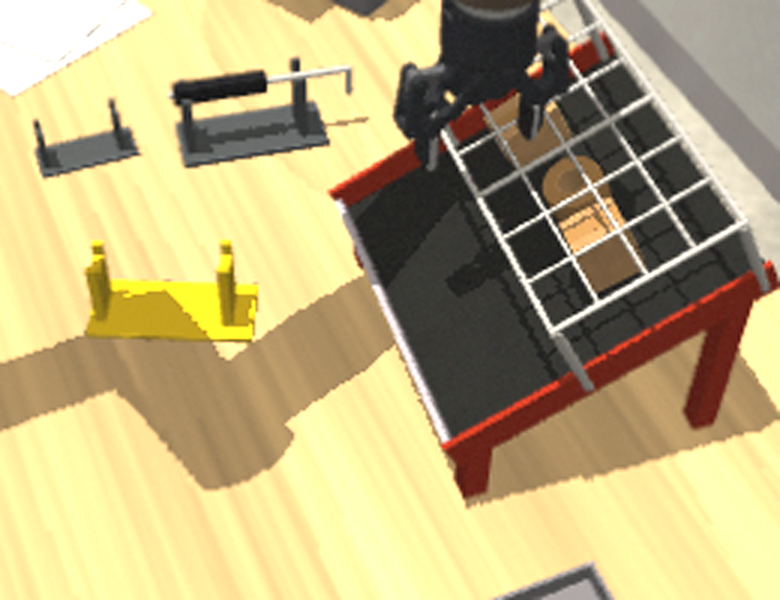

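```bash
cat > fit1.py <<'E'
from h import *
S,D=load('scene0'),load('side0')
c1=lambda x,y:(S,(x/2.4+165-.3,y/2.4+180-.3)); c2=lambda x,y:(D,(x/3+190-.33,y/3+160-.33)); f2=lambda x,y:(D,(x,y))
def rackR(yaw): return R.from_euler('zy',[yaw,-25],degrees=True)
obs=[(c1(65,155),(290,-1,98)),(c1(380,283),(290,1,98)),(c1(168,95),(120,-1,98)),(c1(457,203),(120,1,98)),(c2(553,332),(120,-1,98)),(c2(748,222),(290,-1,98)),
 (c2(338,203),(-2,2,18)),(c2(445,438),(-2,-2,18))]
def res(p):
    o=[]
    for (d,uv),q in obs:
        q=np.array(q,float); q[1]=np.sign(q[1])*(p[4] if abs(q[1])==1 else 155)
        o.append(proj(d,p[:3]+rackR(p[3]).apply(q))[0]-uv)
    return np.ravel(o)
r=least_squares(res,[500,0,100,0,150]);print("rack",r.x.round(2));print(r.fun.reshape(-1,2).round(1))
def planar(obs,z,p0,nm):
    f=lambda p:np.ravel([proj(d,[*p[:2],z]+R.from_euler('z',p[2],degrees=True).apply(q))[0]-uv for (d,uv),q in obs])
    q=least_squares(f,p0);print(nm,q.x.round(2));print(q.fun.reshape(-1,2).round(1).tolist());return q.x
h=planar([(c2(173,91),(-50,0,0)),(c2(266,81),(50,0,0)),(c2(348,68),(140,0,0)),(c2(350,92),(140,0,-36)),(c1(638,354),(142,0,0)),(c1(674,288),(50,0,4))],75,[600,300,0],"hook")
t=planar([(f2(292,386),(-129,68,24)),(f2(389,349),(129,68,24)),(f2(413,396),(129,-68,24)),(f2(312,436),(-129,-68,24)),(c1(113,5),(-129,68,24)),(c1(210,40),(-129,68,24))][:4],0,[500,-300,0],"tray")
for uv in [(362,366),(388,358),(403,389),(374,401)]: print("slip",atz(D,uv,4).round(1))
for q in [(-84,0),(0,0)]: print(proj(D,[*(t[:2]+R.from_euler('z',t[2],degrees=True).apply([*q,0])[:2]),36]),proj(S,[*(t[:2]+R.from_euler('z',t[2],degrees=True).apply([*q,0])[:2]),36]))
E
python3 fit1.py
```

```text
rack [551.17  -7.41  69.89  -5.51 155.24]
[[-0.9  2.9]
 [ 0.3 -2. ]
 [-0.3  2. ]
 [ 0.7 -2. ]
 [-0.2  0.4]
 [-0.8  1.5]
 [-1.3 -5.6]
 [ 1.6  2.6]]
hook [509.02 349.49 -10.84]
[[-0.2, 0.7], [0.0, -0.5], [0.2, -0.2], [-0.4, 0.3], [-1.0, 1.2], [0.9, -0.9]]
tray [ 473.33 -348.39   -2.65]
[[-1.5, -1.9], [-0.5, -0.6], [2.3, 0.1], [-0.3, 1.8]]
slip [ 529.  -293.1    4. ]
slip [ 598.5 -300.8    4. ]
slip [ 589.7 -388.1    4. ]
slip [ 512.  -385.3    4. ]
[[319.26834154 400.96656604]] [[221.60356575 192.94926674]]
[[353.10136964 388.16439961]] [[206.48559482 212.83021831]]
```

```bash
sed -i 's/^ (c2(338,203),(-2,2,18)),/ /' fit1.py; python3 fit1.py | head -9; python3 - <<'E'
from bench import arm
import cv2,pickle
d=arm.get_image("wrist"); pickle.dump(d,open("pics/w0.pkl","wb"));cv2.imwrite("pics/w0.png",d["image"][:,:,::-1]);print({k:d[k] for k in d if k!="image"})
E
```

```text
rack [554.44  -1.5   74.76  -6.8  156.7 ]
[[-1.7  1.5]
 [-0.6 -1.4]
 [ 0.4  1.2]
 [ 1.7 -1.1]
 [-0.6 -1.1]
 [-0.4  1.1]
 [ 0.6 -0.1]]
hook [509.02 349.49 -10.84]
{'fx': 340.6555038090712, 'fy': 340.6555038090712, 'cx': 322.10011053282136, 'cy': 245.3576258698325, 'k1': -0.059415941810329054, 'xyz': array([624.89701325, -76.63067595, 373.46557994]), 'rotation': array([ 1.02838051e-04,  9.88453249e-01,  1.51523682e-01, -8.58900899e-04])}
```

View pics/w0.png

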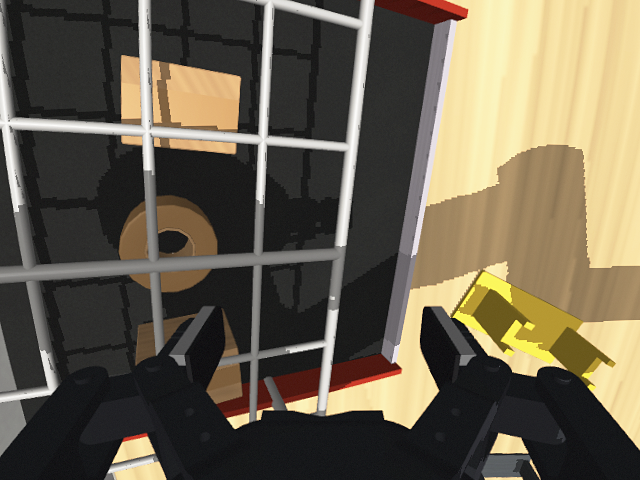

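```bash
cat > fit2.py <<'E'
from fit1 import *
W=load('w0'); w=lambda x,y:(W,(x,y))
o2=[]
J={0:[(358,28),(348,147),(338,253),(328,345)],1:[(268,5),(263,138),(258,262),(252,356)],2:[None,(146,132),(153,268),None],3:[None,(10,123),(28,275),None]}
def model(p,full=False):
    out=[]
    for (d,uv),q in obs:
        q=np.array(q,float); q[1]=np.sign(q[1])*(p[4] if abs(q[1])==1 else 155)
        out.append(proj(d,p[:3]+rackR(p[3]).apply(q))[0]-uv)
    for i,l in J.items():
        for j,uv in enumerate(l):
            if uv: out.append(proj(W,p[:3]+rackR(p[3]).apply([120+42.5*i,(j+j0)*p[5],98]))[0]-uv)
    out.append(proj(W,p[:3]+rackR(p[3]).apply([0,155,0]))[0]-(381,355))
    return np.ravel(out)
for j0 in (-2,-1,0):
    r=least_squares(model,[551,-2,75,-6,155,51],loss='soft_l1',f_scale=2);print(j0,r.x.round(2),r.cost)
    if j0==-2 or r.cost<best[0]: best=(r.cost,r.x,j0,r.fun)
_,p,j0,fun=best;print(fun.reshape(-1,2).round(1).tolist())
pickle.dump(p,open('rack.pkl','wb'))
im=W["image"][:,:,::-1].copy()
T=lambda q:p[:3]+rackR(p[3]).apply(np.atleast_2d(q))
a=np.linspace(0,2*np.pi,61)
# roll fit: bore centre & top silhouette
def rc(uv,z):
    from scipy.optimize import fsolve
    return fsolve(lambda s:proj(W,T([s[0],s[1],z]))[0]-uv,[180,0])
c=rc((169,243),32);print("roll from bore",c, "carton right top corners",[rc(u,68).round(0) for u in [(122,56),(240,76),(236,154),(122,145)]])
def dr(q,col): cv2.polylines(im,[np.round(proj(W,T(q))*8).astype(int)],False,col,1,cv2.LINE_AA,3)
for z,rr in((32,28),(32,12.5),(0,28)): dr([[c[0]+rr*np.cos(t),c[1]+rr*np.sin(t),z] for t in a],(0,255,0))
dr([[0,-155,0],[0,155,0],[300,155,0]],(255,255,0)); dr([[120,-155,98],[120,155,98]],(0,0,255))
dr([[0,-155,18],[0,155,18]],(255,0,255))
cv2.imwrite('pics/w0o.png',im)
E
python3 fit2.py | tail -7
```

```text
[[319.26834154 400.96656604]] [[221.60356575 192.94926674]]
[[353.10136964 388.16439961]] [[206.48559482 212.83021831]]
-2 [549.7   -9.63  70.46  -5.11 154.46  52.07] 58.67592717066252
-1 [545.33 -60.59  68.8   -5.33 109.23  51.99] 399.89968335120915
0 [ 540.89 -112.02   67.07   -5.31   56.96   51.63] 794.4996039042333
[[-0.8, 2.5], [0.3, -3.1], [-0.6, 1.5], [0.2, -3.1], [-0.2, 0.4], [-0.9, 1.0], [1.9, 3.1], [1.4, 0.1], [0.0, 1.9], [-0.2, 1.6], [1.0, -0.2], [-2.5, -1.5], [-3.5, 2.9], [-2.5, -2.4], [0.9, 2.6], [1.5, 0.0], [0.4, -2.4], [-0.6, 0.5], [1.0, -2.3], [1.1, 8.2]]
roll from bore [197.48034973   8.93452069] carton right top corners [array([215., -83.]), array([165., -82.]), array([166., -45.]), array([216., -46.])]
```

View pics/w0o.png

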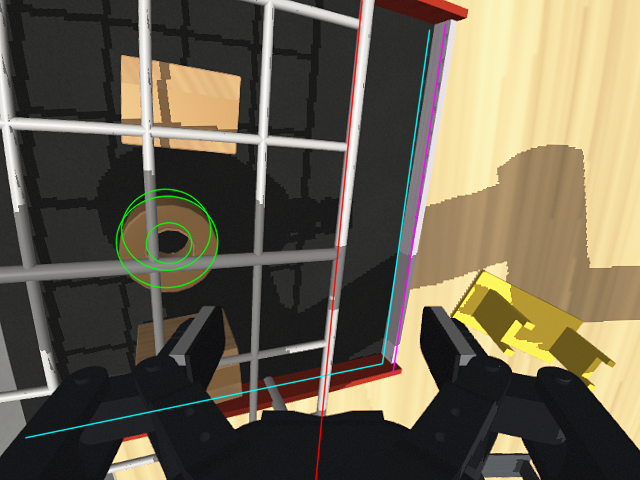

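The wrist view shows the stranded roll at (168,243) under the deck, the right carton at (180,105) and the left carton at (190,350).

Lookalikes:
- **Stands (side view):** yellow (248,260) is to be left; the small dark one (218,208) is not it; the larger dark one with the hook on it (285,200) is the one meant.
- **Rolls:** stranded, wrist (168,243); packed, side (319,401) and (353,388); one on the blue dispenser, scene (103,170).

I choose the larger dark stand with its hook, and the roll under the deck. Both show clearly in the close crops.

```bash
python3 -m pendant '[[0,0.02,-0.04,0,0,0,0.085],[-0.04,0.012,-0.02,0,0,0,0.085],[-0.044,0.012,0,0,0,0,0.085],[-0.044,0.012,0,0,0,0,0.085],[-0.044,0.012,0,0,0,0,0.085],[-0.044,0.012,0,0,0,0,0.085],[-0.044,0.012,0,0,0,0,0.085],[-0.044,0.012,0,0,0,0,0.085],[-0.044,0.012,0,0,0,0,0.085]]'
python3 -m pendant '[[0,0,0,0,0,8.4,0.085],[0,0,0,0,0,8.4,0.085],[0,0,0,0,0,8.4,0.085],[0,0,0,0,0,8.4,0.085],[0,0,0,0,0,8.4,0.085],[0,0,0,0,0,8.4,0.085],[0,0,0,0,0,8.4,0.085],[0,0,0,0,0,8.4,0.085],[0,0,0,0,0,8.4,0.085],[0,0,0,0,0,8.4,0.085],[0,0,0,0,0,8.4,0.085],[0,0,0,0,0,8.4,0.085]]'
python3 - <<'E'
from bench import arm
import cv2,pickle
for n,f in(("wrist","w1"),("side","side1"),("scene","scene1")):
    d=arm.get_image(n); pickle.dump(d,open(f"pics/{f}.pkl","wb"))
    cv2.imwrite(f"pics/{f}.png",d["image"][:,:,::-1])
print(arm.read_state()["joints"])
E
```

```text
clock: 1.05
position: [508.0, 349.6, 316.1]
ee_rot: [0.707, -0.707, -0.0, 0.0]
contact_force: [0.6, -0.2, 1.1]
gripper_width: 85.0
grasp_force: 0.0
clock: 2.25
position: [508.8, 347.9, 315.9]
ee_rot: [0.097, 0.995, -0.0, -0.0]
contact_force: [-0.2, 0.1, -0.4]
gripper_width: 85.4
grasp_force: 0.0
[ 8.61916750e-01  3.37492172e-01  8.59875482e-02 -1.56615318e-04
 -1.32001761e+00 -2.61830089e+00]
```

View pics/w1.png

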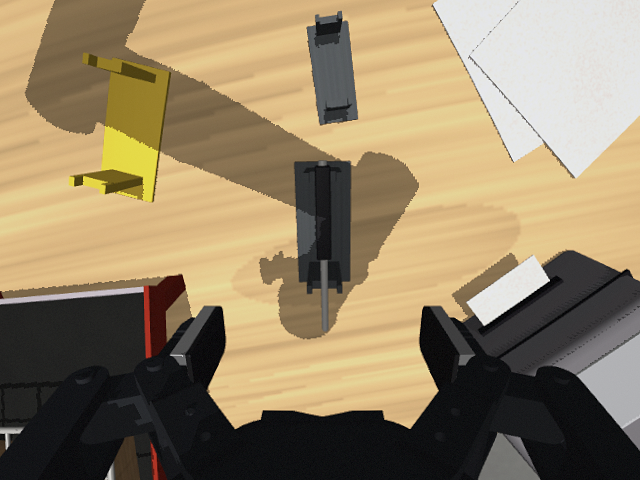

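```bash
cat > fit3.py <<'E'
from fit2 import *
print('=====')
V=load('w1');v=lambda x,y:(V,(x,y)); print(V['xyz'].round(1))
hk=planar([(c2(173,91),(-50,0,0)),(c2(266,81),(50,0,0)),(c2(348,68),(140,0,0)),(c2(350,92),(140,0,-36)),(v(323,165),(-50,0,11)),(v(323,260),(50,0,11)),(v(325,329),(142,0,3))],75,[509,349,-10],"hook all")
planar([(v(323,165),(-50,0,11)),(v(323,260),(50,0,11)),(v(325,329),(142,0,3))],75,[509,349,-10],"hook wrist")
E
python3 fit3.py | sed '1,/=====/d'
```

```text
[434.1 362.5 434. ]
hook all [507.81 349.27 -10.51]
[[-0.5, 0.9], [-0.3, -0.4], [-0.2, -0.2], [-0.8, 0.2], [-0.2, 0.3], [0.7, -0.5], [-0.6, 0.9]]
hook wrist [507.56 349.26 -10.43]
[[-0.3, 0.1], [0.8, -0.7], [-0.4, 0.7]]
```

```bash
python3 -m pendant '[[-0.0036,0.0012,0.04,0,0,-0.6,0.06],[0,0,0.047,0,0,0,0.06],[0,0,0.047,0,0,0,0.06],[0,0,0.041,0,0,0,0.06],[0,0,0.035,0,0,0,0.06],[0,0,0.015,0,0,0,0.06],[0,0,0.010,0,0,0,0.06],[0,0,0,0,0,0,0.06]]'
python3 -m pendant '[[0,0,0,0,0,0,0],[0,0,0,0,0,0,0],[0,0,0,0,0,0,0],[0,0,0,0,0,0,0],[0,0,0,0,0,0,0],[0,0,0,0,0,0,0],[0,0,0,0,0,0,0],[0,0,0,0,0,0,0]]'
```

```text
clock: 3.2
position: [512.3, 348.1, 80.0]
ee_rot: [0.088, 0.996, -0.001, -0.001]
contact_force: [-0.0, -0.3, -0.1]
gripper_width: 60.1
grasp_force: 0.0
clock: 4.0
position: [513.3, 349.1, 82.8]
ee_rot: [0.089, 0.996, 0.001, 0.001]
contact_force: [-0.5, -0.8, 5.6]
gripper_width: 15.3
grasp_force: 59.4
```

```bash
cat > plan.py <<'E'
from h import *
from bench import arm
import sys
p=pickle.load(open('rack.pkl','rb')); RR=R.from_euler('zy',[p[3],-25],degrees=True)
T=lambda q:p[:3]+RR.apply(q)
def go(Rt,t,s=None):
    s=s or arm.read_state(); Rc=R.from_quat(s["ee_rot"])
    print("shift mm (tool)",Rc.inv().apply(t-s["position"]).round(1),"rotvec deg",np.degrees((Rc.inv()*Rt).as_rotvec()).round(2))
def hook():
    return pickle.load(open('grasp.pkl','rb'))
def tip(xt,yt,zt,pitch=0):
    Rh_t,th=hook() # tool in hook frame
    Rh=RR*R.from_euler('y',pitch,degrees=True); o=T([xt,yt,zt])-Rh.apply([140,0,-36])
    print("tip",xt,yt,zt,"TCP",(o+Rh.apply(th)).round(1)); go(Rh*Rh_t,o+Rh.apply(th))
def where():
    s=arm.read_state(); Rh_t,th=hook(); Rh=R.from_quat(s["ee_rot"])*Rh_t.inv(); o=s["position"]-Rh.apply(th)
    print("hook o",o.round(1),"tip world",(o+Rh.apply([140,0,-36])).round(1),"tip rack",RR.inv().apply(o+Rh.apply([140,0,-36])-p[:3]).round(1),"hook in rack rot",np.degrees((RR.inv()*Rh).as_rotvec()).round(1),"F",s["contact_force"].round(1),"j",s["joints"].round(2),s["gripper_width"].round(1))
E
python3 - <<'E'
from plan import *
s=arm.read_state(); print(s["position"],s["ee_rot"])
H=R.from_euler('z',-10.5,degrees=True); Rt=R.from_quat(s["ee_rot"])
pickle.dump((H.inv()*Rt,H.inv().apply(s["position"]-[507.8,349.3,75])),open('grasp.pkl','wb'))
pickle.dump(s,open('rest.pkl','wb')); print(hook()[1]); where()
E
python3 -m pendant '[[0,0,-0.005,0,0,0,0],[0,0,-0.02,0,0,0,0],[0,0,-0.04,0,0,0,0],[0,0,-0.045,0,0,0,0],[0,0,-0.045,0,0,0,0],[0,0,-0.045,0,0,0,0],[0,0,0,0,0,0,0],[0,0,0,0,0,0,0]]'
python3 - <<'E'
from plan import *
where(); tip(60,9,70)
d=arm.get_image("side"); pickle.dump(d,open("pics/side2.pkl","wb"))
E
```

```text
[513.29227372 349.11423146  82.75677488] [8.85968230e-02 9.96066869e-01 8.19549608e-04 8.51057276e-04]
[5.43415872 0.81822956 7.75677488]
clock: 4.8
position: [512.4, 348.5, 282.1]
ee_rot: [0.089, 0.996, 0.001, 0.0]
contact_force: [-0.7, -0.0, -1.9]
gripper_width: 15.2
grasp_force: 58.7Traceback (most recent call last):
  File "<stdin>", line 5, in <module>
  File "plan.py", line 17, in where
    print("hook o",o.round(1),"tip world",(o+Rh.apply([140,0,-36])).round(1),"tip rack",RR.inv().apply(o+Rh.apply([140,0,-36])-p[:3]).round(1),"hook in rack rot",np.degrees((RR.inv()*Rh).as_rotvec()).round(1),"F",s["contact_force"].round(1),"j",s["joints"].round(2),s["gripper_width"].round(1))
                                                                                                                                                                                                                                                                          ^^^^^^^^^^^^^^^^^^^^^^^^
AttributeError: 'float' object has no attribute 'round'
Traceback (most recent call last):
  File "plan.py", line 17, in where
    print("hook o",o.round(1),"tip world",(o+Rh.apply([140,0,-36])).round(1),"tip rack",RR.inv().apply(o+Rh.apply([140,0,-36])-p[:3]).round(1),"hook in rack rot",np.degrees((RR.inv()*Rh).as_rotvec()).round(1),"F",s["contact_force"].round(1),"j",s["joints"].round(2),s["gripper_width"].round(1))
                                                                                                                                                                                                                                                                          ^^^^^^^^^^^^^^^^^^^^^^^^
AttributeError: 'float' object has no attribute 'round'
```

```bash
sed -i 's/,s\["gripper_width"\].round(1))/,round(s["gripper_width"],1))/' plan.py
cat > refine.py <<'E'
from plan import *
from scipy.ndimage import map_coordinates
cams=[load(n) for n in('w0','scene1','side2')]
G=[]
for d in cams:
    g=cv2.cvtColor(d["image"],cv2.COLOR_RGB2HSV).astype(float); wht=np.clip((g[...,2]-60)/120,0,1)*(g[...,1]<70)  # pale = wire
    G.append(wht)
tt=np.linspace(0,1,80)[:,None]
def segs(w):
    L=[]
    for i in range(5): L.append(np.array([[120+42.5*i,-w,98]])*(1-tt)+np.array([[120+42.5*i,w,98]])*tt)
    for j in range(-3,4): L.append(np.array([[120,j*w/3,98]])*(1-tt)+np.array([[290,j*w/3,98]])*tt)
    return np.vstack(L)
def cost(q,sg,each=False):
    Rk=R.from_euler('zy',[q[3],-25],degrees=True); P=q[:3]+Rk.apply(segs(q[4])); o=[]
    for g,d in zip(B,cams):
        uv=proj(d,P); ok=(uv[:,0]>3)&(uv[:,0]<636)&(uv[:,1]>3)&(uv[:,1]<476)
        if d is cams[0]: ok&=uv[:,1]<300
        o.append(map_coordinates(g,uv[ok][:,::-1].T,order=1).mean())
    return o if each else -sum(o)
from scipy.optimize import minimize
q=np.array([*p[:4],155.])
for sg in(4,2.5,1.5):
    B=[cv2.GaussianBlur(g,(0,0),sg) for g in G]
    r=minimize(cost,q,args=(sg,),method='Nelder-Mead',options=dict(initial_simplex=np.vstack([q]+[q+e for e in np.diag([5,5,5,1.5,2])]),maxiter=2000)); q=r.x; print(sg,q.round(2),np.round(cost(q,sg,True),3))
    if sg==4: print('   old',np.round(cost(np.array([*p[:4],155.]),sg,True),3))
pickle.dump(q,open('rack2.pkl','wb'))
E
python3 refine.py; python3 -c "
from plan import *
where();tip(60,9,70)"
```

```text
hook o [506.9 348.7 274.3] tip world [644.5 323.1 238.1] tip rack [126.5 345.4 111.9] hook in rack rot [-3.4 24.9 -5.4] F [-0.7 -0.  -1.9] j [ 0.86  0.36  0.03 -0.   -1.24 -2.61] 15.2
tip 60 9 70 TCP [435.1   6.8 142.5]
shift mm (tool) [  15.5 -350.3  138.8] rotvec deg [ -3.26 -24.87  -5.4 ]Traceback (most recent call last):
  File "refine.py", line 3, in <module>
    cams=[load(n) for n in('w0','scene1','side2')]
          ~~~~^^^
  File "h.py", line 20, in load
    def load(n): return pickle.load(open(f"pics/{n}.pkl","rb"))
                                    ~~~~^^^^^^^^^^^^^^^^^^^^^^
FileNotFoundError: [Errno 2] No such file or directory: 'pics/side2.pkl'
```

```bash
sed -i 's/side2/side1/' refine.py; python3 refine.py
```

```text
4 [548.22 -11.19  72.98  -4.96 154.84] [0.684 0.209 0.225]
   old [0.62  0.207 0.224]
2.5 [548.32 -11.13  72.85  -4.98 154.63] [0.798 0.24  0.282]
1.5 [548.53 -11.11  72.57  -4.97 154.69] [0.843 0.274 0.359]
```

```bash
cp rack2.pkl rack.pkl; cat > rollfit.py <<'E'
from plan import *
from scipy.optimize import minimize
def fit(names,x0,win=None):
    a=np.linspace(0,2*np.pi,73); c,s=np.cos(a),np.sin(a); data=[]
    for d in names:
        g=cv2.cvtColor(d["image"],cv2.COLOR_RGB2HSV); tan=((g[...,0]<22)&(g[...,1]>90)&(g[...,2]>35)).astype(float)
        u=proj(d,T([*x0,16]))[0]; yy,xx=np.mgrid[:480,:640]
        rad=1.6*np.linalg.norm(proj(d,T([x0[0]+28,x0[1],16]))[0]-u)
        pale=((g[...,1]<60)&(g[...,2]>60)).astype(np.uint8); pale=cv2.dilate(pale,np.ones((3,3)))
        wt=(np.hypot(xx-u[0],yy-u[1])<rad+8)&(pale==0); data.append((d,tan,wt))
    def ren(d,q):
        m=np.zeros((480,640),np.uint8); I=lambda P:np.round(proj(d,T(P))*16).astype(np.int32)
        top=np.c_[q[0]+28*c,q[1]+28*s,0*c+32]; bot=top-[0,0,32]
        cv2.fillConvexPoly(m,cv2.convexHull(I(np.vstack([top,bot]))),255,cv2.LINE_AA,4)
        return cv2.GaussianBlur(m.astype(float)/255,(0,0),1)
    # bore: mask out pixels of bore
    def cost(q):
        e=0
        for d,tan,wt in data:
            b=np.zeros((480,640),np.uint8); cv2.fillPoly(b,[np.round(proj(d,T(np.c_[q[0]+13.5*c,q[1]+13.5*s,0*c+32]))).astype(np.int32)],1)
            e+=((ren(d,q)-cv2.GaussianBlur(tan,(0,0),1))**2*wt*(b==0)).sum()
        return e
    r=minimize(cost,x0,method='Nelder-Mead',options=dict(initial_simplex=np.array([x0,[x0[0]+6,x0[1]],[x0[0],x0[1]+6]])))
    return r.x,r.fun,cost(np.array(x0))
if __name__=="__main__":
    w=load('w0')
    from scipy.optimize import fsolve
    print("bore",fsolve(lambda s:proj(w,T([*s,32]))[0]-(169,243),[190,5]))
    print(fit([w],[198,9]))
    print("cartonR",[fsolve(lambda s:proj(w,T([*s,68]))[0]-u,[190,5]).round(0) for u in[(122,56),(240,76),(236,154),(122,145)]],"cartonL near edge",[fsolve(lambda s:proj(w,T([*s,55]))[0]-u,[190,5]).round(0) for u in[(137,323),(225,311)]])
E
python3 rollfit.py; python3 -c "
from plan import *
tip(60,8,70);tip(24,8,6)"
```

```text
bore [197.57972794   9.29287267]
(array([196.98025232,  13.01887908]), np.float64(296.30295567280075), np.float64(991.7958515523532))
cartonR [array([215., -81.]), array([165., -80.]), array([166., -44.]), array([216., -45.])] cartonL near edge [array([216.,  47.]), array([169.,  46.])]
tip 60 8 70 TCP [433.8   4.1 144.6]
shift mm (tool) [  16.3 -353.2  136.8] rotvec deg [ -3.23 -24.88  -5.54]
tip 24 8 6 TCP [428.4   7.3  71.4]
shift mm (tool) [  22.2 -351.2  209.9] rotvec deg [ -3.23 -24.88  -5.54]
```

```bash
python3 -m pendant '[[0.016,-0.03,-0.02,0,0,0,0],[0.01,-0.045,0,0,0,0,0],[0,-0.045,0,0,0,0,0],[0,-0.045,0,0,0,0,0],[0,-0.045,0,0,0,0,0],[0,-0.045,0,0,0,0,0],[0,-0.045,0,0,0,0,0],[0,-0.04,0,0,0,0,0],[0,0,0,-1.1,-8.3,-1.8,0],[0,0,0,-1.1,-8.3,-1.8,0],[0,0,0,-1.1,-8.3,-1.8,0],[0,0,0,0,0,0,0]]'
python3 -c "
from plan import *
where();tip(60,10,70)"
```

```text
clock: 6.0
position: [418.5, 13.9, 292.2]
ee_rot: [0.039, 0.977, 0.005, 0.21]
contact_force: [-0.5, -0.1, -2.3]
gripper_width: 15.5
grasp_force: 58.8
hook o [416.7  13.4 282.9] tip world [558.6   1.3 307.3] tip rack [106.9  21.8 208.5] hook in rack rot [-0.5  0.8  0.1] F [-0.5 -0.1 -2.3] j [ 0.56 -0.22 -0.76  0.36 -0.69 -2.45] 15.5
tip 60 10 70 TCP [434.    6.1 144.7]
shift mm (tool) [ 45.9 -10.4 140.9] rotvec deg [-0.54 -0.78  0.12]
```

```bash
python3 -m pendant '[[0.02,-0.005,0.03,-0.5,-0.8,0.1,0],[0.026,-0.005,0.04,0,0,0,0],[0,0,0.04,0,0,0,0],[0,0,0.031,0,0,0,0],[0,0,0,0,0,0,0]]'
python3 -c "
from plan import *
where();tip(60,10,40);tip(197,10.5,40)"
```

```text
clock: 6.5
position: [445.4, 9.4, 174.9]
ee_rot: [0.042, 0.975, 0.007, 0.217]
contact_force: [0.2, -0.8, -1.1]
gripper_width: 14.9
grasp_force: 60.0
hook o [443.7   9.  165.5] tip world [585.2  -3.9 191.9] tip rack [82.7 14.4 92.6] hook in rack rot [-0.4 -0.  -0.2] F [ 0.2 -0.8 -1.1] j [ 0.31 -0.01 -1.07  0.97 -0.16 -2.9 ] 14.9
tip 60 10 40 TCP [446.7   6.1 117.5]
shift mm (tool) [22.8 -5.  52.5] rotvec deg [-0.39  0.02 -0.24]
tip 197 10.5 40 TCP [570.4  -5.2 175.2]
shift mm (tool) [-114.2   -4.7   52.8] rotvec deg [-0.39  0.02 -0.24]
```

```bash
python3 -m pendant '[[0,-0.004,0.025,-0.4,0,-0.2,0],[0,0,0.025,0,0,0,0],[0,0,0,0,0,0,0]]'
python3 -c "
from plan import *
where();tip(140,10.5,40);tip(197,10.5,40)"
```

```text
clock: 6.8
position: [447.6, 14.6, 162.7]
ee_rot: [0.041, 0.978, 0.002, 0.205]
contact_force: [-0.9, 0.7, -0.8]
gripper_width: 14.9
grasp_force: 60.1
hook o [445.7  14.1 153.4] tip world [587.9   1.5 176.2] tip rack [78.  19.5 77.3] hook in rack rot [-1.   1.4  0. ] F [-0.9  0.7 -0.8] j [ 0.31  0.03 -1.07  1.   -0.16 -2.93] 14.9
tip 140 10.5 40 TCP [ 5.189e+02 -3.000e-01  1.512e+02]
shift mm (tool) [-61.7  -9.4  39.3] rotvec deg [-0.99 -1.42  0.04]
tip 197 10.5 40 TCP [570.4  -5.2 175.2]
shift mm (tool) [-118.7   -9.8   38. ] rotvec deg [-0.99 -1.42  0.04]
```

```bash
python3 -m pendant '[[0,-0.005,0,-0.5,6,0,0],[0,-0.004,0,-0.5,6,0,0],[0,0,0,0,0,0,0]]'
python3 -c "
from plan import *
where();tip(90,10.5,42,10);tip(197,10.5,40,5)"
```

```text
clock: 7.1
position: [464.7, -8.2, 174.6]
ee_rot: [0.05, 0.982, -0.012, 0.184]
contact_force: [0.3, 0.3, -0.5]
gripper_width: 15.1
grasp_force: 60.1
hook o [462.3  -8.8 165.4] tip world [605.1 -24.3 182.3] tip rack [98.4 -4.7 75.6] hook in rack rot [-2.8  3.8 -0.7] F [ 0.3  0.3 -0.5] j [ 0.39  0.05 -0.91  0.56 -0.33 -2.56] 15.1
tip 90 10.5 42 TCP [472.1   3.2 156.6]
shift mm (tool) [ 0.8 12.2 19. ] rotvec deg [-2.81  6.22 -0.88]
tip 197 10.5 40 TCP [569.4  -5.6 187.5]
shift mm (tool) [-101.6   13.2   25.5] rotvec deg [-2.82  1.22 -0.77]
```

```bash
python3 -m pendant '[[0.001,0.006,0.008,-1.4,3.1,-0.4,0],[0,0.006,0.008,-1.4,3.1,-0.4,0],[0,0,0,0,0,0,0],[0,0,0,0,0,0,0]]'
python3 -c "
from plan import *
where();tip(90,10.5,42,10);tip(197,10.5,40,5);tip(22,10.5,8,15);tip(62,10.5,8,15)"
```

```text
clock: 7.5
position: [468.3, 1.0, 157.8]
ee_rot: [0.038, 0.991, 0.01, 0.13]
contact_force: [-0.3, -0.5, -1.0]
gripper_width: 14.8
grasp_force: 60.0
hook o [465.    0.7 148.9] tip world [609.1 -10.7 150. ] tip rack [87.3  8.  44.6] hook in rack rot [-0.3 10.1  0.1] F [-0.3 -0.5 -1. ] j [ 0.4   0.12 -0.75  0.2  -0.47 -2.22] 14.8
tip 90 10.5 42 TCP [472.1   3.2 156.6]
shift mm (tool) [-3.1  2.4  2.2] rotvec deg [-0.36 -0.07  0.09]
tip 197 10.5 40 TCP [569.4  -5.6 187.5]
shift mm (tool) [-105.5    1.6   -2.5] rotvec deg [-0.32 -5.07  0.09]
tip 22 10.5 8 TCP [426.2   8.5 109.4]
shift mm (tool) [53.6  3.  35.9] rotvec deg [-0.39  4.93  0.08]
tip 62 10.5 8 TCP [462.3   5.1 126.3]
shift mm (tool) [14.2  2.6 29. ] rotvec deg [-0.39  4.93  0.08]
```

```bash
python3 -m pendant '[[0,0.002,0.012,-0.3,-5,0.1,0],[0,0,0,0,0,0,0],[0,0,0,0,0,0,0]]'
python3 -c "
from plan import *
where();tip(197,10.5,40,5)"
```

```text
clock: 7.8
position: [471.4, -1.6, 149.5]
ee_rot: [0.041, 0.986, 0.007, 0.164]
contact_force: [0.3, 0.0, -0.3]
gripper_width: 14.9
grasp_force: 60.1
hook o [468.8  -1.9 140.4] tip world [612.3 -14.4 151.4] tip rack [91.1  4.6 44.5] hook in rack rot [-0.6  6.1 -0.1] F [ 0.3  0.  -0.3] j [ 0.39  0.12 -0.86  0.42 -0.31 -2.42] 14.9
tip 197 10.5 40 TCP [569.4  -5.6 187.5]
shift mm (tool) [-105.     4.7   -4.1] rotvec deg [-0.61 -1.12 -0.14]
```

```bash
python3 -m pendant '[[-0.015,0.005,0,-0.6,-1.1,-0.1,0],[-0.02,0,-0.001,0,0,0,0],[-0.025,0,-0.001,0,0,0,0],[-0.025,0,-0.001,0,0,0,0],[-0.020,0,-0.001,0,0,0,0],[0,0,0,0,0,0,0],[0,0,0,0,0,0,0]]'
python3 - <<'E'
from plan import *
where();tip(197,10.5,40,5)
s=arm.get_image("wrist");cv2.imwrite('pics/w3.png',s["image"][:,:,::-1]);pickle.dump(s,open('pics/w3.pkl','wb'))
d=arm.get_image("side");e=arm.get_image("scene");pickle.dump(d,open('pics/side3.pkl','wb'));pickle.dump(e,open('pics/scene3.pkl','wb'))
a=cv2.resize(d["image"][185:265,310:410,::-1],None,fx=4,fy=4,interpolation=cv2.INTER_CUBIC)
b=cv2.resize(e["image"][225:325,205:305,::-1],None,fx=4,fy=4,interpolation=cv2.INTER_CUBIC)
c=np.hstack([cv2.copyMakeBorder(a,0,80,0,0,cv2.BORDER_CONSTANT),b]); cv2.imwrite('pics/c3.png',cv2.convertScaleAbs(c,alpha=1.5,beta=15)); print(c.shape)
E
```

```text
clock: 8.5
position: [572.1, -3.8, 190.4]
ee_rot: [0.039, 0.983, 0.013, 0.177]
contact_force: [0.1, 0.7, -0.2]
gripper_width: 15.5
grasp_force: 60.4
hook o [569.6  -4.  181.2] tip world [713.  -16.  195.7] tip rack [200.7  12.6  42.1] hook in rack rot [ 0.1  4.7 -0.1] F [ 0.1  0.7 -0.2] j [ 0.32  0.22 -0.54  0.22 -0.48 -2.15] 15.5
tip 197 10.5 40 TCP [569.4  -5.6 187.5]
shift mm (tool) [ 3.4 -2.1  1.8] rotvec deg [ 0.14  0.25 -0.08]
(400, 800, 3)
```

View pics/c3.png

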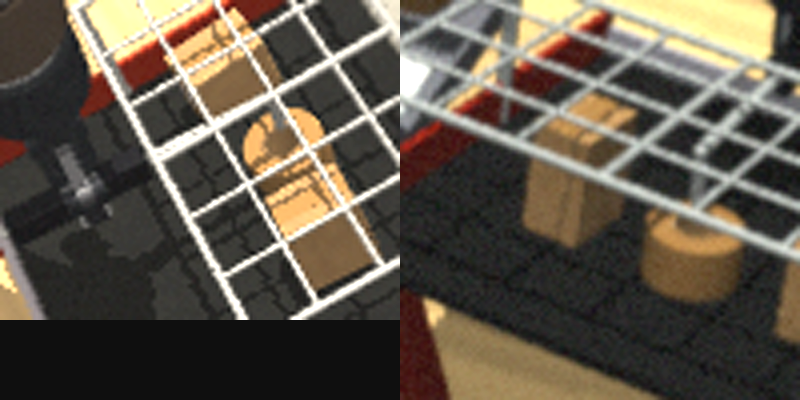

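```bash
python3 - <<'E'
from plan import *
D,E=load('side3'),load('scene3')
f=lambda d,q:proj(d,T(q))[0]
cs=lambda u:((u-[310,185])*4).round(0); ce=lambda u:((u-[205,225])*4+[400,0]).round(0)
a=np.linspace(0,2*np.pi,73)
for y in(9,11,13):
  P=np.c_[197+28*np.cos(a),y+28*np.sin(a),0*a+32]
  for n,d,g in(("side",D,cs),("scene",E,ce)):
    u=g(proj(d,T(P))); print(y,n,"top ellipse x",u[:,0].min(),u[:,0].max(),"y",u[:,1].min(),u[:,1].max(),"centre",g(f(d,[197,y,32])))
print("tip pred",cs(f(D,[200.7,12.6,42.1])),ce(f(E,[200.7,12.6,42.1])))
o=tri([(D,(310+276/4,185+137/4)),(E,(205+294/4,225+205/4))]);print("tip tri rack",RR.inv().apply(o[0]-p[:3]),o[1])
E
```

```text
9 side top ellipse x 242.0 324.0 y 106.0 178.0 centre [283. 142.]
9 scene top ellipse x 634.0 736.0 y 192.0 244.0 centre [686. 218.]
11 side top ellipse x 241.0 323.0 y 104.0 176.0 centre [281. 140.]
11 scene top ellipse x 638.0 740.0 y 193.0 245.0 centre [689. 219.]
13 side top ellipse x 239.0 321.0 y 102.0 174.0 centre [280. 138.]
13 scene top ellipse x 641.0 743.0 y 194.0 247.0 centre [692. 220.]
tip pred [281. 127.] [690. 206.]
tip tri rack [194.07786874  10.98725108  38.91323689] 0.6184314862533711
```

```bash
python3 -c "
from plan import *
tip(199,11.5,25,5);tip(199,11.5,9,5)"
```

```text
tip 199 11.5 25 TCP [577.6  -4.8 174.8]
shift mm (tool) [-1.4 -0.8 16.7] rotvec deg [ 0.1   0.16 -0.04]
tip 199 11.5 9 TCP [584.4  -4.8 160.3]
shift mm (tool) [-2.7 -0.8 32.6] rotvec deg [ 0.1   0.16 -0.04]
```

```bash
python3 -m pendant '[[-0.001,-0.001,0.008,0,0,0,0],[-0.001,0,0.008,0,0,0,0],[0,0,0.006,0,0,0,0],[0,0,0,0,0,0,0]]' | grep -E 'force|pos'
python3 -m pendant '[[-0.001,0,0.006,0,0,0,0],[0,0,0.004,0,0,0,0],[0,0,0,0,0,0,0],[0,0,0,0,0,0,0]]'| grep -E 'force|pos'
python3 -c "
from plan import *
where()"
```

```text
position: [579.3, -5.5, 167.9]
contact_force: [-0.3, 0.4, -1.3]
grasp_force: 60.4
position: [584.1, -5.2, 160.3]
contact_force: [0.4, -0.1, -0.9]
grasp_force: 60.4
hook o [581.7  -5.5 151.1] tip world [725.  -17.4 165.1] tip rack [198.9  11.    9.3] hook in rack rot [ 0.1  4.9 -0.1] F [ 0.4 -0.1 -0.9] j [ 0.31  0.28 -0.56  0.24 -0.4  -2.16] 14.9
```

```bash
python3 -c "
from plan import *
tip(140,10.5,8,5)"
python3 -m pendant '[[0.008,0,-0.0007,0,0,0,0],[0.012,0,-0.001,0,0,0,0],[0.015,0,-0.0013,0,0,0,0],[0.015,0,-0.0013,0,0,0,0],[0.009,0,-0.0008,0,0,0,0],[0,0,0,0,0,0,0]]'
python3 - <<'E'
from plan import *
from rollfit import fit
where();tip(100,10.5,8,9)
d=[arm.get_image(n) for n in("side","scene")]
print(fit(d,[145,11]))
E
```

```text
tip 140 10.5 8 TCP [531.5  -0.7 134.5]
shift mm (tool) [58.5 -0.3  6.1] rotvec deg [ 0.06  0.07 -0.06]
clock: 10.05
position: [525.0, -0.9, 144.4]
ee_rot: [0.039, 0.984, 0.012, 0.174]
contact_force: [0.2, 0.0, -1.1]
gripper_width: 15.1
grasp_force: 60.3
hook o [522.5  -1.2 135.3] tip world [665.9 -13.  149.1] tip rack [138.4  10.1  19.7] hook in rack rot [ 0.  5. -0.] F [ 0.2  0.  -1.1] j [ 0.34  0.21 -0.76  0.38 -0.29 -2.34] 15.1
tip 100 10.5 8 TCP [495.3   2.4 127.5]
shift mm (tool) [33.8  0.5  5.7] rotvec deg [ 0.01  3.98 -0.02]
(array([145.61998293,  12.98643511]), np.float64(163.65111816923937), np.float64(168.65925803083357))
```

```bash
python3 -m pendant '[[-0.001,0,0.010,0,0,0,0],[0.010,0,0.0005,0,0.5,0,0],[0.012,0,-0.001,0,1,0,0],[0.012,0,-0.001,0,1,0,0],[0.006,0,0,0,1,0,0],[0,0,0,0,0,0,0]]'
python3 -c "
from plan import *
where();tip(60,10.5,9,13)"
```

```text
clock: 10.75
position: [493.2, 3.1, 124.4]
ee_rot: [0.039, 0.989, 0.014, 0.145]
contact_force: [-0.2, -0.0, -1.4]
gripper_width: 15.4
grasp_force: 60.3
hook o [490.2   2.8 115.4] tip world [634.2  -8.8 120.6] tip rack [97.3 10.7  7.4] hook in rack rot [ 0.1  8.4 -0.1] F [-0.2 -0.  -1.4] j [ 0.37  0.21 -0.79  0.3  -0.31 -2.3 ] 15.4
tip 60 10.5 9 TCP [459.5   5.5 121.4]
shift mm (tool) [33.2 -0.2 -6.8] rotvec deg [ 0.05  4.58 -0.06]
```

```bash
python3 -m pendant '[[0.008,0,-0.0018,0,1.1,0,0],[0.009,0,-0.0018,0,1.2,0,0],[0.009,0,-0.0016,0,1.2,0,0],[0.0075,0,-0.001,0,1.1,0,0],[0,0,0,0,0,0,0]]'
python3 - <<'E'
from plan import *
from rollfit import fit
where();tip(26,10.5,9,15)
d=[arm.get_image(n) for n in("side","scene")]
print(fit(d,[68,11]))
E
```

```text
clock: 11.25
position: [459.5, 5.5, 121.8]
ee_rot: [0.038, 0.994, 0.015, 0.105]
contact_force: [-1.0, -0.3, -1.4]
gripper_width: 15.1
grasp_force: 60.3
hook o [455.8   5.3 113.1] tip world [599.8  -5.9 106.8] tip rack [60.2 10.5  9.4] hook in rack rot [ 0.  13.  -0.1] F [-1.  -0.3 -1.4] j [ 0.4   0.18 -0.76  0.15 -0.43 -2.18] 15.1
tip 26 10.5 9 TCP [429.4   8.2 112. ]
shift mm (tool) [31.6  0.1  3.3] rotvec deg [ 0.03  2.   -0.05]
(array([66.98612499, 10.79604483]), np.float64(15.255743890671909), np.float64(16.594556895400448))
```

```bash
python3 -m pendant '[[0.008,0,0.0008,0,0.5,0,0],[0.009,0,0.0009,0,0.5,0,0],[0.009,0,0.0009,0,0.5,0,0],[0.0068,0,0.0009,0,0.5,0,0],[0,0,0,0,0,0,0]]'
python3 - <<'E'
from plan import *
from rollfit import fit
where();tip(32,10.5,9,15);tip(32,10.5,60,15)
d=[arm.get_image(n) for n in("side","scene")]
print(fit(d,[33,11]))
E
```

```text
clock: 11.85
position: [427.1, 7.9, 111.4]
ee_rot: [0.038, 0.995, 0.015, 0.087]
contact_force: [0.3, -1.4, -1.2]
gripper_width: 15.2
grasp_force: 60.3
hook o [423.    7.7 102.8] tip world [566.7  -3.2  91.2] tip rack [23.6 10.   9.2] hook in rack rot [-0.  15.1 -0. ] F [ 0.3 -1.4 -1.2] j [ 0.43  0.16 -0.81  0.12 -0.43 -2.19] 15.2
tip 32 10.5 9 TCP [434.8   7.7 114.5]
shift mm (tool) [-8.1  0.4 -1.7] rotvec deg [-0.01 -0.1  -0.02]
tip 32 10.5 60 TCP [413.2   7.7 160.8]
shift mm (tool) [  5.1   0.6 -51. ] rotvec deg [-0.01 -0.1  -0.02]
(array([30.89622867,  9.77091259]), np.float64(232.27360966547113), np.float64(237.73704923375072))
```

```bash
python3 -m pendant '[[-0.005,0,-0.001,0,0,0,0],[0.002,0,-0.008,0,0,0,0],[0.004,0,-0.016,0,0,0,0],[0.006,0,-0.024,0,0,0,0],[0,0,-0.04,0,3,0,0],[0,0,-0.04,0,4,0,0],[0,0,-0.04,0,2.5,0,0],[0,0,-0.02,0,0,0,0],[0,0,0,0,0,0,0]]'
python3 - <<'E'
from plan import *
from rollfit import fit
where()
r=pickle.load(open('rest.pkl','rb')); go(R.from_quat(r["ee_rot"]),r["position"]+[0,0,200])
d=[arm.get_image(n) for n in("side","scene")]
print(fit(d,[31,10])); pickle.dump(d,open('pics/s4.pkl','wb'))
E
```

```text
clock: 12.85
position: [399.9, 3.5, 301.5]
ee_rot: [0.037, 0.999, 0.02, 0.009]
contact_force: [-0.1, -0.2, -0.5]
gripper_width: 14.9
grasp_force: 60.4
hook o [394.6   3.4 293.6] tip world [534.8  -6.3 259.8] tip rack [ 66.   10.5 175.5] hook in rack rot [ 0.2 24.1 -0.1] F [-0.1 -0.2 -0.5] j [ 0.4  -0.06 -0.41 -0.03 -1.18 -2.03] 14.9
shift mm (tool) [-87.3 351.9  34.7] rotvec deg [2.31 0.74 5.96]
(array([30.99921321, 10.01122495]), np.float64(314.9062428560182), np.float64(314.95384235771576))
```

```bash
python3 -m pendant '[[-0.005,0.03,0,0,0,0,0],[-0.01,0.04,0,0,0,0,0],[-0.01,0.041,0,0,0,0,0],[-0.01,0.041,0,0,0,0,0],[-0.01,0.04,0,0,0,0,0],[-0.01,0.04,0,0,0,0,0],[-0.01,0.04,0.01,0,0,0,0],[-0.011,0.04,0.01,0,0,0,0],[-0.011,0.04,0.01,0,0,0,0],[0,0,0,2.3,0.7,6,0],[0,0,0,0,0,0,0],[0,0,0,0,0,0,0]]'
python3 - <<'E'
from plan import *
r=pickle.load(open('rest.pkl','rb')); go(R.from_quat(r["ee_rot"]),r["position"]);where()
E
```

```text
clock: 14.15
position: [510.4, 348.3, 280.0]
ee_rot: [0.088, 0.996, -0.002, -0.004]
contact_force: [-0.2, -0.8, -1.4]
gripper_width: 14.9
grasp_force: 60.4
shift mm (tool) [ -4.1   2.2 197.2] rotvec deg [-0.35 -0.5   0.09]
hook o [504.9 348.4 272.3] tip world [642.2 323.  235.1] tip rack [124.  346.1 107.7] hook in rack rot [-3.7 25.3 -5.3] F [-0.2 -0.8 -1.4] j [ 0.86  0.36  0.03 -0.   -1.25 -2.6 ] 14.9
```

```bash
python3 -m pendant '[[-0.002,0.001,0.045,-0.3,-0.5,0.1,0],[-0.002,0,0.045,0,0,0,0],[0,0,0.045,0,0,0,0],[0,0,0.03,0,0,0,0],[0,0,0.010,0,0,0,0],[0,0,0,0,0,0,0],[0,0,0,0,0,0,0],[0,0,0,0,0,0,0]]'
python3 - <<'E'
from plan import *
r=pickle.load(open('rest.pkl','rb'));P=[];Q=[]
for _ in range(1):
    s=arm.read_state(); go(R.from_quat(r["ee_rot"]),r["position"],s)
# verify visually via side: rod bend & handle vs model
E
```

```text
clock: 14.95
position: [516.5, 350.1, 109.4]
ee_rot: [0.089, 0.996, 0.003, 0.003]
contact_force: [-0.6, -0.3, -1.6]
gripper_width: 14.9
grasp_force: 60.4
shift mm (tool) [ 3.2 -1.8 26.6] rotvec deg [ 0.3   0.27 -0.1 ]
```

```bash
for i in 1 2 3; do python3 -m pendant '[[0,0,0,0,0,0,0]]' | grep -E 'pos|ee_rot'; done
```

```text
position: [516.1, 349.9, 108.8]
ee_rot: [0.09, 0.996, 0.003, 0.003]
position: [515.8, 349.7, 108.0]
ee_rot: [0.09, 0.996, 0.002, 0.002]
position: [515.6, 349.5, 107.4]
ee_rot: [0.09, 0.996, 0.002, 0.002]
```

```bash
python3 -m pendant '[[0,0,0,0,0,0,0],[0,0,0,0,0,0,0],[0,0,0,0,0,0,0],[0,0,0,0,0,0,0],[0,0,0.005,0,0,0,0],[0,0,0.005,0,0,0,0],[0,0,0.004,0,0,0,0],[0,0,0,0,0,0,0],[0,0,0,0,0,0,0],[0,0,0,0,0,0,0],[0,0,0,0,0,0,0]]'
python3 - <<'E'
from plan import *
r=pickle.load(open('rest.pkl','rb')); go(R.from_quat(r["ee_rot"]),r["position"])
E
```

```text
clock: 16.35
position: [515.6, 349.4, 93.0]
ee_rot: [0.09, 0.996, 0.002, 0.002]
contact_force: [-0.0, 0.4, -0.9]
gripper_width: 15.0
grasp_force: 60.4
shift mm (tool) [ 2.3 -0.8 10.2] rotvec deg [ 0.09  0.12 -0.13]
```

```bash
python3 -m pendant '[[0.002,-0.001,0.003,0,0,-0.1,0],[0,0,0.003,0,0,0,0],[0,0,0,0,0,0,0],[0,0,0,0,0,0,0],[0,0,0.001,0,0,0,0],[0,0,0,0,0,0,0],[0,0,0,0,0,0,0],[0,0,0,0,0,0,0]]'
python3 - <<'E'
from plan import *
r=pickle.load(open('rest.pkl','rb')); go(R.from_quat(r["ee_rot"]),r["position"])
E
```

```text
clock: 17.15
position: [513.4, 348.7, 85.8]
ee_rot: [0.089, 0.996, 0.001, 0.002]
contact_force: [0.0, 0.1, -0.6]
gripper_width: 15.0
grasp_force: 60.4
shift mm (tool) [0.2 0.4 3. ] rotvec deg [ 0.07  0.11 -0.03]
```

```bash
python3 -m pendant '[[0,0,0.0015,0,0,0,0],[0,0,0,0,0,0,0],[0,0,0.001,0,0,0,0],[0,0,0,0,0,0,0],[0,0,0,0,0,0,0],[0,0,0,0,0,0,0]]'
```

```text
clock: 17.75
position: [513.4, 348.7, 83.3]
ee_rot: [0.089, 0.996, 0.001, 0.002]
contact_force: [-0.4, -0.6, -1.7]
gripper_width: 15.3
grasp_force: 60.4
```

```bash
python3 -m pendant '[[0,0,0.0008,0,0,0,0],[0,0,0,0,0,0,0],[0,0,0,0,0,0,0],[0,0,0,0,0,0,0]]'
python3 -m pendant '[[0,0,0,0,0,0,0.02],[0,0,0,0,0,0,0.025],[0,0,0,0,0,0,0.035],[0,0,0,0,0,0,0.05],[0,0,0,0,0,0,0.06],[0,0,0,0,0,0,0.06],[0,0,-0.02,0,0,0,0.06],[0,0,-0.045,0,0,0,0.06],[0,0,-0.045,0,0,0,0.06],[0,0,-0.045,0,0,0,0.06],[0,0,-0.045,0,0,0,0.085],[0,0,0,0,0,0,0.085]]'
python3 - <<'E'
from bench import arm
import cv2,pickle
for n,f in(("wrist","w5"),("side","side5"),("scene","scene5")):
    d=arm.get_image(n); pickle.dump(d,open(f"pics/{f}.pkl","wb"));im=d["image"][:,:,::-1]
    if n=="wrist": a=im[60:360,180:480]
    if n=="side": b=im[150:350,190:390]
    if n=="side": b0=b
c=cv2.hconcat([cv2.resize(a,(400,400)),cv2.resize(b0,(400,400),interpolation=cv2.INTER_CUBIC)])
cv2.imwrite("pics/c5.png",cv2.convertScaleAbs(c,alpha=1.3,beta=15))
E
```

```text
clock: 18.15
position: [513.5, 348.7, 82.9]
ee_rot: [0.089, 0.996, 0.001, 0.002]
contact_force: [-2.1, -0.7, 3.2]
gripper_width: 14.8
grasp_force: 61.0
clock: 19.35
position: [515.2, 350.0, 291.0]
ee_rot: [0.088, 0.996, 0.007, 0.008]
contact_force: [0.2, -0.4, 0.2]
gripper_width: 84.7
grasp_force: 0.0
```

View pics/c5.png

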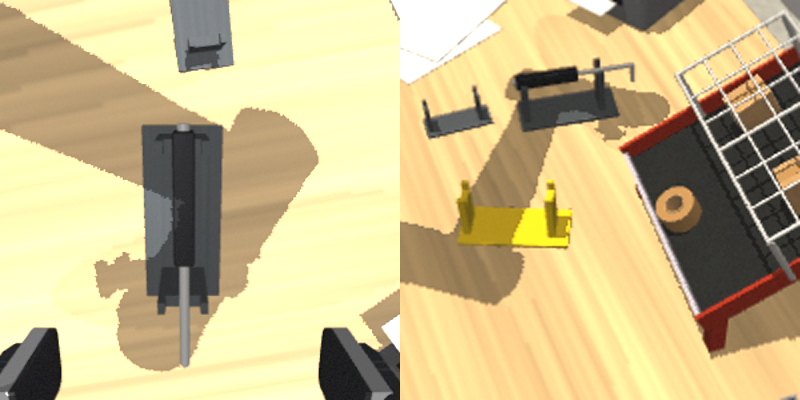

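The hook is back on its stand at left-crop (183,200), lying as it did before. The roll lies flat and clear of the deck, just inside the lip at right-crop (680,208). Next is locating the slip and approaching the roll.

```bash
cat > slip.py <<'E'
from plan import *
def slip(d,roi):
    x0,y0,x1,y1=roi; g=cv2.cvtColor(d["image"],cv2.COLOR_RGB2HSV); m=((g[...,2]>150)&(g[...,1]<50)).astype(np.uint8)
    k=np.zeros_like(m);k[y0:y1,x0:x1]=m[y0:y1,x0:x1]
    n,_,st,ce=cv2.connectedComponentsWithStats(k); i=1+np.argmax(st[1:,4]); lab=cv2.connectedComponents(k)[1]
    c=max(cv2.findContours((lab==i).astype(np.uint8),cv2.RETR_EXTERNAL,cv2.CHAIN_APPROX_NONE)[0],key=cv2.contourArea)[:,0,:]
    w=np.array([atz(d,u,4)[:2] for u in c],np.float32); r=cv2.minAreaRect(w); print(st[i],r,w.mean(0)); return r
E
python3 - <<'E'
from slip import *
slip(load('side5'),(350,340,420,410)); slip(load('scene5'),(165,215,225,260))
from rollfit import fit
print(fit([load('side5'),load('scene5')],[31,10]))
Rt=RR*R.from_euler('y',180,degrees=True); go(Rt,T([31,10,120])); go(Rt,T([31,10,29]));print(T([31,10,120]))
E
```

```text
[366 361  35  39 723] ((558.6989135742188, -345.844482421875), (91.13176727294922, 51.13289260864258), 88.11909484863281) [ 558.98364 -346.8042 ]
[177 232  24  16 206] ((555.7926025390625, -366.4493408203125), (48.924949645996094, 48.92265319824219), 87.90476989746094) [ 553.8695  -368.27414]
(array([31.22592498,  9.77031984]), np.float64(304.3446222647833), np.float64(304.40508118346963))
shift mm (tool) [ -76.4 -344.    86.5] rotvec deg [ -3.14 -24.63  -5.19]
shift mm (tool) [-114.  -337.4  169.1] rotvec deg [ -3.14 -24.63  -5.19]
[526.59440395  -3.83476211 194.74766552]
```

```bash
python3 -m pendant '[[0,-0.03,0,0,0,0,0.085],[0,-0.042,0,0,0,0,0.085],[0,-0.045,0,0,0,0,0.085],[0,-0.045,0,0,0,0,0.085],[0,-0.045,0,0,0,0,0.085],[0,-0.045,0,0,0,0,0.085],[0,-0.045,0,0,0,0,0.085],[0,-0.045,0,0,0,0,0.085],[0,0,0,-1,-8.2,-1.7,0.085],[0,0,0,-1,-8.2,-1.7,0.085],[0,0,0,-1,-8.2,-1.7,0.085],[0,0,0,0,0,0,0.085]]'
python3 - <<'E'
from plan import *
Rt=RR*R.from_euler('y',180,degrees=True); go(Rt,T([31.2,9.8,90]))
E
```

```text
clock: 20.7
position: [443.2, 7.3, 272.8]
ee_rot: [0.042, 0.977, 0.004, 0.209]
contact_force: [-0.4, 0.2, -1.5]
gripper_width: 85.0
grasp_force: 0.0
shift mm (tool) [-45.5  -6.3 135.4] rotvec deg [-0.62 -0.81  0.15]
```

```bash
python3 -m pendant '[[-0.02,-0.003,0.03,-0.3,-0.4,0.1,0.085],[-0.025,-0.003,0.035,-0.3,-0.4,0.1,0.085],[0,0,0.035,0,0,0,0.085],[0,0,0.03,0,0,0,0.085],[0,0,0,0,0,0,0.085],[0,0,0,0,0,0,0.085],[0,0,0,0,0,0,0.085],[0,0,0,0,0,0,0.085]]'
python3 - <<'E'
from plan import *
from rollfit import fit
Rt=RR*R.from_euler('y',180,degrees=True)
w=arm.get_image("wrist"); pickle.dump(w,open('pics/w6.pkl','wb'));cv2.imwrite('pics/w6.png',w["image"][:,:,::-1])
f=fit([w],[31.2,9.8]);print(f,arm.read_state()["joints"].round(2)); go(Rt,T([31.2,9.8,29]));go(Rt,T([*f[0],29]))
E
```

```text
clock: 21.5
position: [548.8, 2.5, 185.0]
ee_rot: [0.044, 0.973, 0.014, 0.225]
contact_force: [-0.2, 0.2, -0.8]
gripper_width: 85.2
grasp_force: 0.0
(array([31.06383605, 11.45290487]), np.float64(562.750299801379), np.float64(708.3484775415867)) [ 0.31  0.16 -0.79  0.6  -0.23 -2.53]
shift mm (tool) [16.2 -8.7 72.4] rotvec deg [ 0.52  0.99 -0.24]
shift mm (tool) [16.4 -7.  72.4] rotvec deg [ 0.52  0.99 -0.24]
```

```bash
python3 -m pendant '[[0.008,-0.004,0.01,0.5,1,-0.2,0.085],[0.008,-0.004,0.015,0,0,0,0.085],[0,0,0.015,0,0,0,0.085],[0,0,0.015,0,0,0,0.085],[0,0,0,0,0,0,0.085],[0,0,0,0,0,0,0.085],[0,0,0,0,0,0,0.085],[0,0,0,0,0,0,0.085]]'
python3 - <<'E'
from plan import *
Rt=RR*R.from_euler('y',180,degrees=True)
go(Rt,T([31.2,10.4,29]))
E
```

```text
clock: 22.35
position: [560.1, -6.2, 142.0]
ee_rot: [0.042, 0.978, 0.012, 0.202]
contact_force: [-0.4, 0.8, 0.0]
gripper_width: 84.8
grasp_force: 0.0
shift mm (tool) [ 7.2  2.  29.3] rotvec deg [ 0.24 -1.63 -0.03]
```

```bash
python3 -m pendant '[[0.002,0,0.008,0,0,0,0.085],[0,0,0,0,0,0,0.085],[0,0,0,0,0,0,0.085],[0,0,0,0,0,0,0.085],[0,0,0,0,0,0,0.085],[0,0,0,0,0,0,0.085],[0,0,0,0,0,0,0.085],[0,0,0,0,0,0,0.085]]'
python3 - <<'E'
from plan import *
Rt=RR*R.from_euler('y',180,degrees=True)
go(Rt,T([31.2,10.4,29]));print(arm.read_state()["joints"].round(3))
E
```

```text
clock: 23.15
position: [562.8, -6.7, 136.5]
ee_rot: [0.042, 0.979, 0.013, 0.199]
contact_force: [1.2, -0.0, -0.9]
gripper_width: 84.9
grasp_force: 0.0
shift mm (tool) [ 7.4  2.4 23.2] rotvec deg [ 0.31 -2.03 -0.04]
[ 0.266  0.261 -0.789  0.634 -0.161 -2.532]
```

```bash
python3 - <<'E'
from plan import *
go(RR*R.from_euler('y',188,degrees=True),T([31.2,10.4,30]))
E
python3 -m pendant '[[0,0,-0.005,0,4,0,0.085],[0,0,0,0,2,0,0.085],[0,0,0,0,0,0,0.085],[0,0,0,0,0,0,0.085],[0,0,0,0,0,0,0.085],[0,0,0,0,0,0,0.085]]'
python3 - <<'E'
from plan import *
go(RR*R.from_euler('y',188,degrees=True),T([31.2,10.4,30]));print(arm.read_state()["joints"].round(3))
E
```

```text
shift mm (tool) [ 7.4  2.4 22.2] rotvec deg [ 0.31  5.97 -0.02]
clock: 23.75
position: [564.2, -14.3, 140.8]
ee_rot: [0.045, 0.985, 0.006, 0.166]
contact_force: [0.0, -0.3, 0.8]
gripper_width: 85.3
grasp_force: 0.0
shift mm (tool) [ 9.4 10.1 26.2] rotvec deg [-0.65  2.21 -0.21]
[ 0.299  0.278 -0.634  0.292 -0.352 -2.22 ]
```

```bash
python3 -m pendant '[[0.005,0.005,0.004,-0.6,2.2,-0.2,0.085],[0.004,0.005,0.006,0,0,0,0.085],[0,0,0,0,0,0,0.085],[0,0,0,0,0,0,0.085],[0,0,0,0,0,0,0.085],[0,0,0,0,0,0,0.085]]'
python3 - <<'E'
from plan import *
go(RR*R.from_euler('y',188,degrees=True),T([31.2,10.4,30]));print(arm.read_state()["joints"].round(3))
E
```

```text
clock: 24.35
position: [560.5, -3.2, 129.6]
ee_rot: [0.042, 0.988, 0.012, 0.148]
contact_force: [0.9, -0.6, 0.1]
gripper_width: 84.9
grasp_force: 0.0
shift mm (tool) [ 0.6 -0.5 16.9] rotvec deg [-0.01  0.09 -0.03]
[ 0.318  0.299 -0.605  0.215 -0.387 -2.161]
```

```bash
python3 -m pendant '[[0,0,0.006,0,0,0,0.085],[0,0,0.006,0,0,0,0.085],[0,0,0.004,0,0,0,0.085],[0,0,0,0,0,0,0.085],[0,0,0,0,0,0,0.085],[0,0,0,0,0,0,0.085]]'
python3 - <<'E'
from plan import *
go(RR*R.from_euler('y',188,degrees=True),T([31.2,10.4,30]));print(arm.read_state()["joints"].round(3))
E
```

```text
clock: 24.95
position: [565.3, -2.8, 114.1]
ee_rot: [0.042, 0.988, 0.012, 0.148]
contact_force: [-0.7, 0.0, -0.8]
gripper_width: 85.2
grasp_force: 0.0
shift mm (tool) [ 0.6 -0.7  0.6] rotvec deg [-0.    0.07 -0.02]
[ 0.313  0.329 -0.617  0.237 -0.345 -2.181]
```

```bash
python3 -m pendant '[[0,0,0,0,0,0,0.065],[0,0,0,0,0,0,0.06],[0,0,0,0,0,0,0.05],[0,0,0,0,0,0,0.03],[0,0,0,0,0,0,0.03],[0,0,0,0,0,0,0.03],[0,0,0,0,0,0,0.03],[0,0,0,0,0,0,0.03]]'
python3 - <<'E'
from plan import *
s=arm.read_state(); Rt=R.from_quat(s["ee_rot"]); 
print("TCP in rack",RR.inv().apply(s["position"]-p[:3]).round(1),np.degrees((RR.inv()*Rt*R.from_euler('y',-180,degrees=True)).as_rotvec()).round(2))
pickle.dump(s,open('rg.pkl','wb'))
E
```

```text
clock: 25.75
position: [565.0, -2.8, 115.0]
ee_rot: [0.042, 0.988, 0.012, 0.149]
contact_force: [-4.6, 1.0, 6.4]
gripper_width: 54.7
grasp_force: 61.8
TCP in rack [32.1 11.2 31.5] [-0.    7.89 -0.03]
```

```bash
cat > place.py <<'E'
from plan import *
s0=pickle.load(open('rg.pkl','rb')); R0=R.from_quat(s0["ee_rot"]); Z=R.from_euler('z',-2,degrees=True)
def pl(h,x=558.5,y=-346):
    off=RR.inv().apply(s0["position"]-p[:3])-[31.2,11.2,0]
    t=np.array([x,y,4+h])+Z.apply(off); print(h,t.round(1)); go(Z*RR.inv()*R0,t)
E
python3 -m pendant '[[0,0,-0.004,0,0,0,0.03],[0.002,0,-0.015,0,0,0,0.03],[0.004,0,-0.03,0,0,0,0.03],[0,0,-0.04,0,0,0,0.03],[0,0,-0.04,0,0,0,0.03],[0,0,0,0,0,0,0.03],[0,0,0,0,0,0,0.03]]'
python3 -c "
from place import *
pl(120);pl(40)"
```

```text
clock: 26.45
position: [521.4, -3.7, 236.6]
ee_rot: [0.042, 0.988, 0.013, 0.149]
contact_force: [-1.3, -0.4, -1.4]
gripper_width: 55.0
grasp_force: 63.3
120 [ 559.3 -346.1  155.5]
shift mm (tool) [ -41.9 -341.1   84.2] rotvec deg [ 2.   25.03 -2.7 ]
40 [ 559.3 -346.1   75.5]
shift mm (tool) [ -18.4 -344.2  160.7] rotvec deg [ 2.   25.03 -2.7 ]
```

```bash
python3 -m pendant '[[0,-0.03,0,0,0,0,0.03],[0,-0.043,0,0,0,0,0.03],[-0.005,-0.045,0,0,0,0,0.03],[-0.005,-0.045,0,0,0,0,0.03],[-0.005,-0.045,0,0,0,0,0.03],[-0.005,-0.045,0,0,0,0,0.03],[-0.005,-0.045,0,0,0,0,0.03],[-0.005,-0.043,0,0,0,0,0.03],[0,0,0,0.7,8.3,-0.9,0.03],[0,0,0,0.7,8.3,-0.9,0.03],[0,0,0,0.7,8.3,-0.9,0.03],[0,0,0,0,0,0,0.03]]'
python3 -m pendant '[[0,0,0,0,0,0,0.03],[0,0,0,0,0,0,0.03],[0,0,0,0,0,0,0.03],[0,0,0,0,0,0,0.03]]' >/dev/null
python3 - <<'E'
from place import *
pl(60)
E
```

```text
clock: 27.65
position: [524.8, -345.8, 226.9]
ee_rot: [0.017, 0.997, 0.0, -0.073]
contact_force: [-0.7, 0.0, -1.7]
gripper_width: 54.8
grasp_force: 63.4
60 [ 559.3 -346.1   95.5]
shift mm (tool) [-55.    2.  130.8] rotvec deg [-0.19  0.08 -0.06]
```

```bash
python3 -m pendant '[[-0.02,0.001,0.03,0,0,0,0.03],[-0.02,0.001,0.035,0,0,0,0.03],[-0.015,0,0.035,0,0,0,0.03],[0,0,0.03,0,0,0,0.03],[0,0,0,0,0,0,0.03],[0,0,0,0,0,0,0.03],[0,0,0,0,0,0,0.03],[0,0,0,0,0,0,0.03]]'
python3 - <<'E'
from place import *
pl(30)
E
```

```text
clock: 28.85
position: [561.0, -346.4, 98.2]
ee_rot: [0.018, 0.998, -0.001, -0.067]
contact_force: [-1.1, 0.0, -0.5]
gripper_width: 54.5
grasp_force: 63.4
30 [ 559.3 -346.1   65.5]
shift mm (tool) [-2.7  0.5 32.7] rotvec deg [-0.27  0.27 -0.03]
```

```bash
python3 -m pendant '[[-0.003,0,0.015,-0.3,0.3,0,0.03],[0,0,0.015,0,0,0,0.03],[0,0,0.010,0,0,0,0.03],[0,0,0,0,0,0,0.03],[0,0,0,0,0,0,0.03],[0,0,0,0,0,0,0.03],[0,0,0,0,0,0,0.03],[0,0,0,0,0,0,0.03],[0,0,0,0,0,0,0.03],[0,0,0,0,0,0,0.03]]'
python3 - <<'E'
from place import *
pl(0)
E
```

```text
clock: 29.85
position: [557.3, -345.8, 55.7]
ee_rot: [0.018, 0.997, 0.002, -0.071]
contact_force: [0.1, -0.0, -1.2]
gripper_width: 54.8
grasp_force: 63.4
0 [ 559.3 -346.1   35.5]
shift mm (tool) [-4.9 -0.2 19.7] rotvec deg [ 0.11 -0.27 -0.03]
```

```bash
python3 -m pendant '[[-0.002,0,0.007,0,-0.2,0,0.03],[-0.001,0,0.005,0,0,0,0.03],[0,0,0.003,0,0,0,0.03],[0,0,0,0,0,0,0.03],[0,0,0,0,0,0,0.03],[0,0,0,0,0,0,0.03],[0,0,0,0,0,0,0.03],[0,0,0,0,0,0,0.03]]'
python3 - <<'E'
from place import *
pl(0)
E
```

```text
clock: 30.65
position: [558.1, -345.8, 40.2]
ee_rot: [0.018, 0.997, 0.002, -0.07]
contact_force: [-0.3, -0.6, -1.5]
gripper_width: 54.9
grasp_force: 63.4
0 [ 559.3 -346.1   35.5]
shift mm (tool) [-1.9 -0.2  4.5] rotvec deg [ 0.12 -0.09 -0.03]
```

```bash
python3 -m pendant '[[0,0,0.002,0,0,0,0.03],[0,0,0.0015,0,0,0,0.03],[0,0,0,0,0,0,0.03],[0,0,0,0,0,0,0.03],[0,0,0,0,0,0,0.03]]'
python3 -m pendant '[[0,0,0.001,0,0,0,0.03],[0,0,0,0,0,0,0.03],[0,0,0,0,0,0,0.03]]'
```

```text
clock: 31.15
position: [558.3, -346.0, 39.3]
ee_rot: [0.017, 0.997, 0.002, -0.069]
contact_force: [-1.5, 1.6, 9.3]
gripper_width: 54.5
grasp_force: 64.1
clock: 31.45
position: [558.3, -346.0, 39.2]
ee_rot: [0.017, 0.997, 0.001, -0.069]
contact_force: [-2.3, 3.2, 13.7]
gripper_width: 54.4
grasp_force: 64.4
```

```bash
python3 -m pendant '[[0,0,-0.001,0,0,0,0.03],[0,0,0,0,0,0,0.056],[0,0,0,0,0,0,0.06],[0,0,0,0,0,0,0.066],[0,0,0,0,0,0,0.072],[0,0,0,0,0,0,0.076],[0,0,-0.01,0,0,0,0.076],[0,0,-0.03,0,0,0,0.076],[0,0,-0.045,0,0,0,0.076],[0,0,-0.045,0,0,0,0.076],[0.03,0,-0.03,0,0,0,0.076],[0.04,0,-0.03,0,0,0,0.076]]'
python3 -m pendant '[[0,0,-0.04,0,0,0,0.076],[0.03,0.02,-0.02,0,0,0,0.076],[0.03,0.04,0,0,0,0,0.076],[0.0,0.04,0,0,0,0,0.076],[0,0.04,0,0,0,0,0.076],[0,0.04,0,0,0,0,0.076],[0,0,0,0,0,0,0.076],[0,0,0,0,0,0,0.076]]'
python3 - <<'E'
from bench import arm
from h import *
d=arm.get_image("side");e=arm.get_image("scene")
for n,x in(("side9",d),("scene9",e)): pickle.dump(x,open(f'pics/{n}.pkl','wb'))
a=cv2.resize(d["image"][130:450,190:450,::-1],None,fx=1.84,fy=1.84,interpolation=cv2.INTER_CUBIC)[:588,:]
b=cv2.resize(e["image"][160:360,160:320,::-1],(320,400),interpolation=cv2.INTER_CUBIC)
b=cv2.copyMakeBorder(b,0,a.shape[0]-400,0,0,cv2.BORDER_CONSTANT)
c=np.hstack([a,b]);cv2.imwrite('pics/c9.png',cv2.convertScaleAbs(c,alpha=1.3,beta=15));print(c.shape)
E
```

```text
clock: 32.65
position: [515.3, -344.5, 236.3]
ee_rot: [0.017, 0.997, 0.002, -0.069]
contact_force: [-0.2, -0.6, 0.1]
gripper_width: 76.0
grasp_force: 0.0
clock: 33.45
position: [470.3, -162.4, 303.7]
ee_rot: [0.017, 0.997, 0.002, -0.069]
contact_force: [0.1, -1.1, -0.2]
gripper_width: 76.0
grasp_force: 0.0
(588, 798, 3)
```

View pics/c9.png

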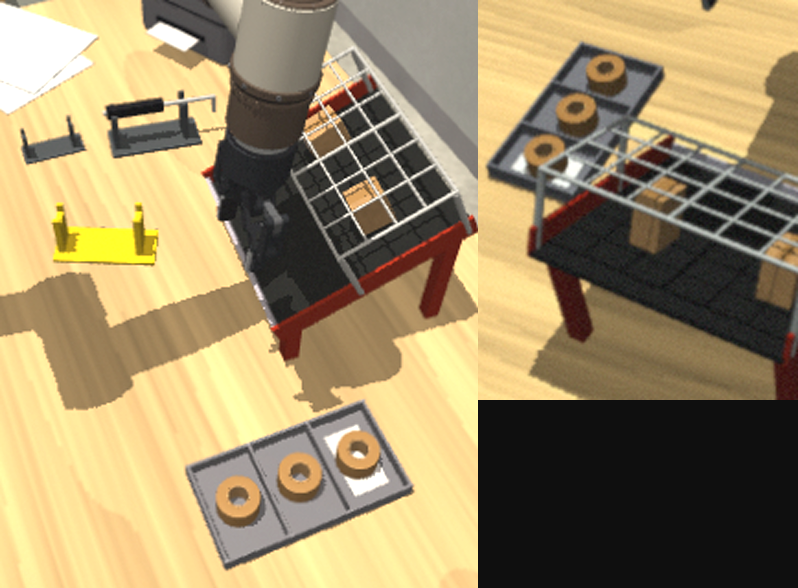

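The roll lies flat on the slip in the empty compartment at (358,453). The two packed rolls and the cartons are where they were, the hook rests on its stand at (155,107), and the gripper is touching nothing.

```bash
python3 -c "
from bench import arm
print(arm.job_done())"
```

```text
the job is handed in; nothing more can be done
None
```

I drew the roll out with the hook, laid the hook back on its stand, set the roll down flat in the empty tray compartment, and handed the job in at about 33.5 s; no verdict came back.

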